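# Press the axle cap home on the specimen turntable

### The job

Fit the brass push-on axle cap from the tray onto the turntable's plain steel spindle: set it squarely over the tip, then press it straight down so that it bites and pushes the red sprung thrust ring about half way into the hub. Never push the ring much deeper than that, not even for a moment, the cap must stay tight on the ring when you let go, and the bottle, vial and dish nearby must be left alone.

Things in the scene. Friction and masses are not known exactly. Their poses are not given: they have to be found in the camera images.
- axle_cap: Loose brass push-on axle cap, 35 g, a round cup 24 mm in diameter (25 mm at the lip) and 29 mm high, standing mouth down in the tray. Origin: centre of its open mouth (underside); z up to its closed flat top, 29 mm above. The blind bore in the mouth is 12 mm wide and 24 mm deep, with teeth that bite the spindle.
- turntable: Specimen turntable fixed to the bench: grey base 120 x 90 x 14 mm, black disc 96 mm in diameter with its top 46 mm above the bench, aluminium hub 40 mm in diameter on it, plain upright steel spindle 12 mm in diameter up to 70 mm. Origin: centre of the base's underside, z up along the spindle.
- spindle_tip (a point): Top centre of the rounded spindle tip, 70 mm above the bench, z up along the spindle. The cap goes loosely over the first 4 mm; then it bites: it slides down under a steady push of roughly 4 to 12 N (differs from one time to the next) and holds where it is left.
- thrust_ring (a joint): How far the red sprung thrust ring is pushed in, in m: 0 free, 0.003 flat to its stop. The ring, 31 mm in diameter, lies round the spindle on the hub and stands 4 mm proud of it; the cap's mouth comes to bear on it. The hub sits on shims: the ring's free top is anywhere from 11 to 20 mm below the spindle tip. Stiff spring, 5 N for every mm: 7.5 N half way in.
- tray: Shallow stainless instrument tray 266 x 191 x 20 mm, fixed; its floor is 1 mm above the bench. Origin: centre of its underside.
- petri_dish: Round petri dish, 59 mm wide, 15 mm high, in the tray; leave alone. Origin: centre of its underside.
- dropper: Brown dropper bottle with a black rubber top, 33 mm wide, 102 mm high, on the bench beyond the turntable; leave alone. Origin: centre of its underside.
- vial: Small amber vial with black cap, 23 mm wide, 57 mm high, on the bench beyond the turntable; leave alone. Origin: centre of its underside.
There are look-alikes about, which are no part of the job. What is meant by the axle_cap is not green, and is the smaller of those in its own colour.

How it is judged (in metres and radians):
On the way, in this order (a step that is already met when the one before it is completed fails the run):
1. the cap is set over the spindle: its mouth at least 2 mm below the tip, on the axis and upright (z of axle_cap in the frame of spindle_tip below -0.002 m and horizontal distance between axle_cap and spindle_tip below 0.003 m and angle between axle_cap's own z axis and vertical below 0.25 rad), for 0.1 s.
2. the cap is pressed down until it pushes the thrust ring in by 1 mm (value of joint thrust_ring above 0.001 m), for 0.2 s.
At the end, for the whole second after the job is handed in: The cap is left upright (within 0.08 rad) and centred (within 2 mm) on the spindle, its mouth over 10 mm below the tip, at rest, and holds the thrust ring pushed in by 0.9 to 2.0 mm of its 3 mm, with the robot clear of it (value of joint thrust_ring between 0.0009 and 0.002 m and z of axle_cap in the frame of spindle_tip below -0.01 m and horizontal distance between axle_cap and spindle_tip below 0.002 m and angle between axle_cap's own z axis and vertical below 0.08 rad and linear speed of axle_cap below 0.01 m/s); the robot touches nothing.
It fails at once if the thrust ring is pushed in by more than 2.3 mm of its 3 mm (value of joint thrust_ring above 0.0023 m).
It fails at once if the petri dish is moved by more than 30 mm (distance of petri_dish from where it was at the start of the episode above 0.03 m).
It fails at once if the dropper bottle is moved by more than 30 mm (distance of dropper from where it was at the start of the episode above 0.03 m).
It fails at once if the vial is moved by more than 30 mm (distance of vial from where it was at the start of the episode above 0.03 m).
It also fails if it takes over 61 s, if anything falls off the work surface, if the arm or the gripper's body presses on something with over 40 N, if the wrist force passes 120 N, or if a joint passes its speed limit or range.

### The arm

A 6-joint arm with a two-finger parallel gripper is mounted at the origin on a cart in front of the work surface, level with it; the furniture and walls round the work are solid. World frame = base frame: x ahead of the robot, y to its left, z up, the work surface at z = 0. Lengths are in mm, angles in rad, forces in N, time in s.
With the tool pointing down it reaches from about 350 to 975 mm from the base axis. Payload 7.1 kg.
Tool frame: the origin (TCP) lies at the very end of the fingers, on their centre line; the grasp point (between the pads) lies 19 mm behind it; z points along the fingers, y is the line along which they close (so a half turn about z gives the same grasp; the last joint's range is limited). The gripper opens to 88 mm and grips with 3 to 60 N. Pads are 20 mm wide; open, the fingers measure 115 mm over their backs; the gripper's body (75 mm by 178 mm) begins 61 mm behind the grasp point.
Start: joints at [1.301, 0.423, 1.63, -0, 1.089, -0.019], TCP at [155.08, 605.438, 222.675] pointing down, gripper open.
Joint ranges: [-3, 3], [-0.9, 2.11], [0.09, 2.58], [-1.31, 4.45], [0.11, 2.69], [-2.54, 2.54]. Speed limits (rad/s): [2.39, 2.39, 3.01, 3.14, 3.14, 3.14].

### API

Orientations are given as a rotation vector (axis times angle).
In Python, from workcell import * gives the robot as it stands.
- The arm moves only by the tool step_arm, never from a script. Its argument "deltas" is a list of rows, each a list of 3 entries, a list of its own where there are three numbers: the shift along the tool's x, y, z in units of 300 mm (1.0 is 300 mm), then the turn, a rotation vector about the tool's x, y, z in units of 1.5 rad (1.0 is 1.5 rad), then the gripper command: -1 is shut, 1 is fully open, values between are in proportion. In form: [[[dx, dy, dz], [rx, ry, rz], gripper], ...]. A call has 1 to 20 rows; each row is the pose to reach, as a shift and turn from the pose commanded when the call began, along the tool's axes at that moment; what a row does not reach only later rows make up. A row lasts 1/12 s, in which the tool goes at most 41.7 mm and 7.16 degrees, less where a joint would pass 70% of its speed; a pose out of reach is approached as far as the arm can. A call with a number of a shift or a turn outside -1 to 1 is refused whole. A call with a gripper value outside its range is refused whole. The fingers move at their own pace and stop on an object; the grip force is fixed at half the most. Time passes only in rows, so rows that repeat a pose let the fingers close. It gives the time, the measured TCP pose, the force, the opening and the grip force at its end, in the units of the state.
- get_obs(): the state, without advancing time (a new reading comes with each control period).
- get_image(name): name is "scene" or "top" or "wrist"; returns a dict with "pixels" (384x512x3 uint8, red, green, blue), "fx", "fy", "cx", "cy" (pixels), "T" (4x4, takes a point from camera to world coordinates). Camera axes: x right, y down, z forward; pixel columns grow to the right and rows downward; lengths in mm; the calibration is good to about 2 mm. A picture is of the moment at which its call begins. There is no depth.
- close_job(): hands the job in; it is judged then, once.
The state is a dict: "t": time; "qpos": joint angles; "qvel": joint speeds; "joint_torque": joint torques, N m; "ee_pos": TCP position; "orientation": TCP orientation; "ft_force": force on the tool from outside, world axes, zero at the start; "moment": the same for the moment, N m; "width": finger opening in mm; "grasp_force": force on a finger pad.
Only numpy, scipy, OpenCV 4.12 (cv2) and the standard library are available. Lean on these libraries where they do the work, as an engineer would, in place of code of your own. Each camera call takes 0.05 s, during which the arm holds its last target. There are 200 camera calls.

## Working session

There is one attempt and no reset: what is moved stays moved. The work goes in short steps, Python scripts to look and compute and a tool call to move; the robot and the scene stay as the last step left them, time stands still between calls to the robot, and variables do not carry over. Pictures are saved under pics/ and viewed, at most 10 in all, crops included, and the job is handed in when it is done.

Besides the shell and the picture viewer there is one more tool, called after "Request:" as name([rows], argument=value, ...), one row to a line, values as JSON. step_arm: Moves the arm, as the interface text tells. Its arguments: {"type":"object","properties":{"deltas":{"type":"array","items":{"type":"array"}}},"required":["deltas"]}

```bash
mkdir -p pics
cat > h.py <<'E'
from workcell import *
import numpy as np, cv2
from scipy.spatial.transform import Rotation as R
def save(name,fn,crop=None,s=1):
    im=get_image(name); p=im["pixels"][:,:,::-1]
    np.savez("pics/"+fn+".npz",**im)
    if crop: p=p[crop[1]:crop[3],crop[0]:crop[2]]
    cv2.imwrite("pics/"+fn+".png",cv2.resize(p,None,fx=s,fy=s,interpolation=cv2.INTER_CUBIC))
    return im
def ray(im,u,v):
    T=im["T"]; d=T[:3,:3]@np.array([(u-im["cx"])/im["fx"],(v-im["cy"])/im["fy"],1]); return T[:3,3],d
def at_z(im,u,v,z):
    o,d=ray(im,u,v); return o+d*(z-o[2])/d[2]
def proj(im,p):
    T=im["T"]; c=T[:3,:3].T@(np.array(p)-T[:3,3]); return im["fx"]*c[0]/c[2]+im["cx"],im["fy"]*c[1]/c[2]+im["cy"]
E
python3 - <<'E'
from h import *
a=get_image("scene");b=get_image("top")
np.savez("pics/a.npz",**a);np.savez("pics/b.npz",**b)
cv2.imwrite("pics/a.png",cv2.resize(a["pixels"][:,:,::-1],(800,600)))
cv2.imwrite("pics/b.png",cv2.resize(b["pixels"][:,:,::-1],(800,600)))
print(a["T"],b["T"],b["fx"]);print(get_obs())
E
```

```text
[[ 4.47264780e-01 -5.89013934e-01  6.73065229e-01 -1.22773233e+02]
 [-8.94200403e-01 -2.78521978e-01  3.50472749e-01 -2.42557057e+02]
 [-1.89698736e-02 -7.58609316e-01 -6.51269568e-01  6.71079904e+02]
 [ 0.00000000e+00  0.00000000e+00  0.00000000e+00  1.00000000e+00]] [[-1.91359140e-02 -9.91351148e-01  1.29833422e-01  3.69733952e+02]
 [-9.99694329e-01  2.10047849e-02  1.30401936e-02  6.55486437e+01]
 [-1.56545340e-02 -1.29544200e-01 -9.91450067e-01  1.06211889e+03]
 [ 0.00000000e+00  0.00000000e+00  0.00000000e+00  1.00000000e+00]] 495.44436246182283
{'t': 0.1, 'qpos': array([ 1.30096816e+00,  4.23778504e-01,  1.63060491e+00,  4.42528517e-05,
        1.08860108e+00, -1.89957193e-02]), 'qvel': array([ 0.00036469, -0.00292909, -0.00159703, -0.00115811, -0.00186325,
       -0.00037687]), 'joint_torque': array([-3.32215641e-04, -5.45611382e+01, -2.74328381e+01,  6.45088521e-02,
        1.88644230e-02, -3.19250341e-05]), 'ee_pos': array([154.95823154, 604.96679211, 221.97404343]), 'orientation': array([-3.92976623e-01, -3.11667563e+00,  2.15451090e-03]), 'ft_force': array([ 0.587946  ,  0.56238273, -0.14463353]), 'moment': array([ 0.02217977, -0.01523725, -0.03892618]), 'grasp_force': 0.0, 'width': 87.98436407551708}
```

View pics/b.png

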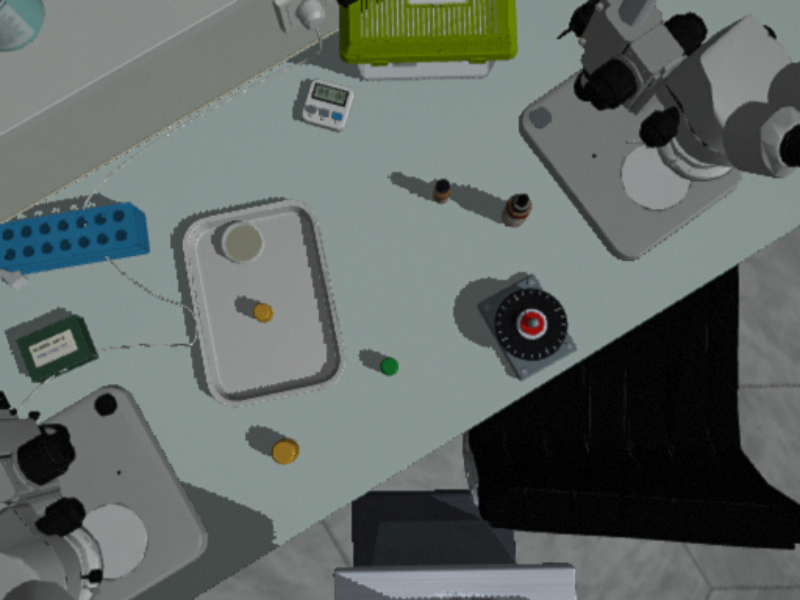

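View pics/a.png

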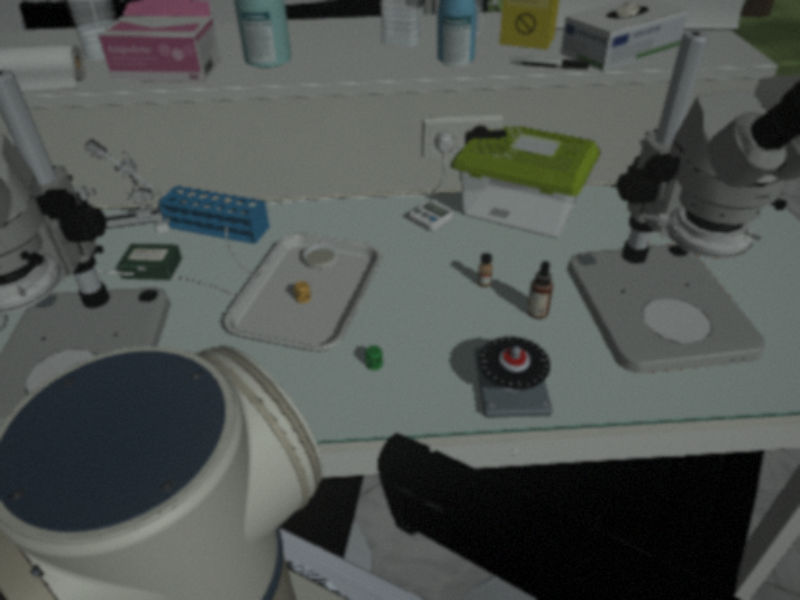

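In the top picture (800 px wide) there are three candidates: a yellow cap in the tray at (263,312), a larger yellow one on the bench at (285,451), and a green one at (389,366). The cap in the tray fits: it is brass and the smaller of the two. The spindle is at about (533,322).

Run:
```python
from h import *
b=dict(np.load("pics/b.npz"));a=dict(np.load("pics/a.npz"))
p=b["pixels"][:,:,::-1]
c1=cv2.resize(p[180:310,130:270],(400,371),interpolation=3);c2=cv2.resize(p[165:247,300:380],(400,410),interpolation=3)[:371]
cv2.imwrite("pics/c.png",np.hstack([c1,c2]))
s=.64
hsv=cv2.cvtColor(b["pixels"],cv2.COLOR_RGB2HSV)
m=cv2.inRange(hsv,(12,120,80),(30,255,255));n,_,st,ce=cv2.connectedComponentsWithStats(m)
for i in range(1,n):
    if st[i,4]>20: print(st[i],ce[i])
print("cap top",at_z(b,263*s,312*s,30),"scene",at_z(a,303*s,292*s,15))
print("spin",at_z(b,533*s,321*s,70), at_z(a,514*s,352*s,70))
print("drop",at_z(b,518*s,202*s,100),"vial",at_z(b,443*s,185*s,57),"dish",at_z(b,242*s,242*s,15))
```

```text
[162 194  13  12 116] [168.         199.71551724]
[175 281  16  16 200] [182.4  288.84]
cap top [493.48960795 248.05873622  30.        ] scene [494.97879926 250.5683456   15.        ]
spin [ 469.7656363  -106.70734622   70.        ] [ 459.39290361 -107.59990012   70.        ]
drop [619.1034991  -89.06592304 100.        ] vial [655.81631311   2.85835269  57.        ] dish [593.31688237 279.99257113  15.        ]
```

View pics/c.png

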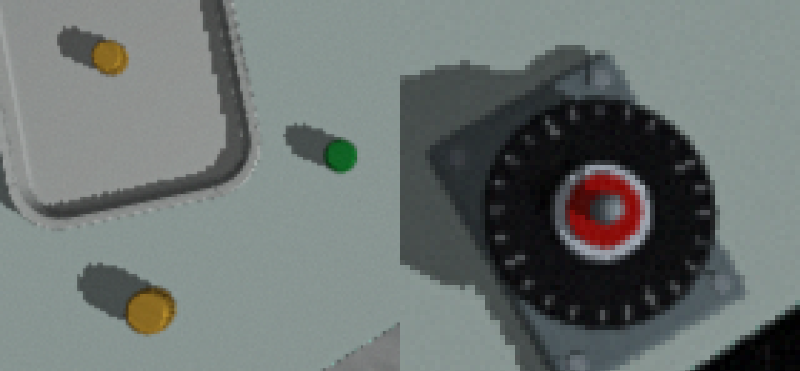

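The crop confirms it: the tray cap at crop (110,57) is the smaller of the two brass ones. The other brass cap is at (150,310) and the green one at (341,155). The spindle tip is at crop (607,208). Before moving I'll check the left microscope for clearance.

Run:
```python
from h import *
b=dict(np.load("pics/b.npz"));a=dict(np.load("pics/a.npz"));s=.64
print("spin",at_z(b,341.4,206.6,70))
for n,u,v in (("base corner front",205,545),("base corner",120,390),("left low",0,400)): print(n,at_z(b,u*s,v*s,30)[:2])
def tri(p,q):
    o1,d1=ray(b,p[0]*s,p[1]*s);o2,d2=ray(a,q[0]*s,q[1]*s)
    t=np.linalg.lstsq(np.c_[d1,-d2],o2-o1,rcond=None)[0];return (o1+d1*t[0]+o2+d2*t[1])/2
print("knob",tri((45,450),(85,225)),tri((65,520),(60,210)))
print("scene gripper?",proj(a,[155,605,222]),proj(b,[155,605,222]),proj(a,[155,605,400]))
w=save("wrist","w0",s=1.5);print(w["T"])
o=get_obs();Rm=R.from_rotvec(o["orientation"]).as_matrix();print(Rm)
```

```text
spin [ 467.4162887  -107.16620723   70.        ]
base corner front [190.97243277 322.84965976]
base corner [392.87858999 438.81039384]
left low [382.74203885 599.28656552]
knob [323.55846443 464.9147653  188.39198582] [259.91520558 403.92945266 267.21869135]
scene gripper? (np.float64(-72.80424349154859), np.float64(157.3541175660401)) (np.float64(-69.94414855277083), np.float64(395.7987762747757)) (np.float64(-132.39802707500175), np.float64(68.7147043946747))
[[ 2.48173416e-01  9.24717488e-01  2.88630426e-01  7.61466702e+01]
 [ 9.68714993e-01 -2.36562005e-01 -7.50311965e-02  6.26110055e+02]
 [-1.10366723e-03  2.98221370e-01 -9.54496096e-01  3.83869788e+02]
 [ 0.00000000e+00  0.00000000e+00  0.00000000e+00  1.00000000e+00]]
[[-9.68716682e-01  2.48169080e-01 -3.13191977e-04]
 [ 2.48169275e-01  9.68716077e-01 -1.08307782e-03]
 [ 3.46076759e-05 -1.12692018e-03 -9.99999364e-01]]
```

View pics/w0.png

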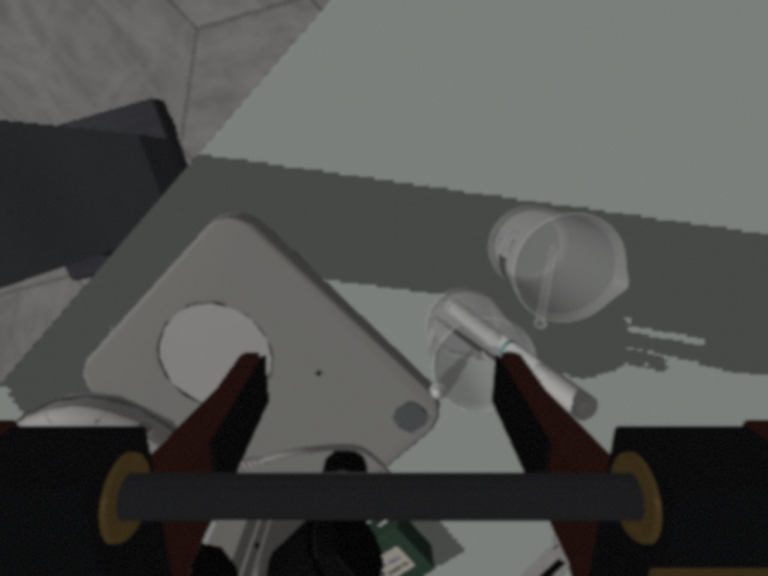

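The wrist view shows the left microscope's base from (90,370) to (440,410) and its head at the bottom edge near (330,530). So the scope lies between the gripper and the tray, and I need its height.

Run:
```python
from h import *
b=dict(np.load("pics/b.npz"));a=dict(np.load("pics/a.npz"));s=.64
for u,v in ((5,75),(20,150),(5,140)):
    o,d=ray(a,u*s,v*s)
    for x in (250,300,350,400,450,500):
        p=o+d*(x-o[0])/d[0]; print(u,v,p.round(), np.round(np.array(proj(b,p))/s))
o=get_obs();Rm=R.from_rotvec(o["orientation"]).as_matrix()
for z in (500,560): print(Rm.T@([155,605,z]-o["ee_pos"])/300)
```

```text
5 75 [250. 379. 436.] [  6. 563.]
5 75 [300. 462. 404.] [-71. 495.]
5 75 [350. 546. 373.] [-140.  435.]
5 75 [400. 629. 341.] [-201.  381.]
5 75 [450. 712. 310.] [-256.  333.]
5 75 [500. 796. 278.] [-305.  289.]
20 150 [250. 409. 348.] [ 21. 544.]
20 150 [300. 497. 305.] [-45. 484.]
20 150 [350. 584. 262.] [-102.  431.]
20 150 [400. 672. 218.] [-153.  385.]
20 150 [450. 759. 175.] [-198.  344.]
20 150 [500. 847. 132.] [-239.  307.]
5 140 [250. 429. 356.] [ -4. 546.]
5 140 [300. 519. 314.] [-73. 485.]
5 140 [350. 609. 272.] [-132.  432.]
5 140 [400. 699. 229.] [-185.  385.]
5 140 [450. 789. 187.] [-232.  344.]
5 140 [500. 879. 145.] [-274.  307.]
[-8.81615038e-05 -1.24106971e-03 -9.26320816e-01]
[-8.12399686e-05 -1.46645375e-03 -1.12632069e+00]
```

Request:
step_arm([
  [[0,0,-0.5],[0,0,0],1],
  [[0,0,-0.97],[0,0,0],1],
  [[0,0,-0.97],[0,0,0],1],
  [[0,0,-0.97],[0,0,0],1],
  [[0,0,-0.97],[0,0,0],1],
  [[0,0,-0.97],[0,0,0],1],
  [[0,0,-0.97],[0,0,0],1],
  [[0,0,-0.97],[0,0,0],1],
  [[0,0,-0.97],[0,0,0],1],
  [[0,0,-0.97],[0,0,0],1],
])

```text
t: 0.98
ee_pos: [155.0, 605.1, 512.6]
orientation: [-0.393, -3.117, 0.002]
ft_force: [-0.5, -0.2, 0.2]
width: 88.1
grasp_force: 0.0
```

```bash
cat > go.py <<'E'
from h import *; import sys
x,y,z=map(float,sys.argv[1:4])
o=get_obs();Rm=R.from_rotvec(o["orientation"]).as_matrix()
d=Rm.T@(np.array([x,y,z])-o["ee_pos"]);print("t",o["t"],"pos",o["ee_pos"].round(2),"rv",o["orientation"].round(4),"delta",(d/300).round(4),"F",o["ft_force"].round(2),"q",o["qpos"].round(2))
E
python3 go.py 493 248 500
```

```text
t 0.9833 pos [154.98 605.1  512.57] rv [-3.9290e-01 -3.1168e+00  2.1000e-03] delta [-1.3869 -0.8734  0.0431] F [-0.52 -0.16  0.21] q [ 1.3   0.24  1.24 -0.    1.66 -0.02]
```

Request:
step_arm([
  [[-0.7,-0.44,0],[0,0,0],1],
  [[-0.7,-0.44,0],[0,0,0],1],
  [[-0.7,-0.44,0],[0,0,0],1],
  [[-0.7,-0.44,0],[0,0,0],1],
  [[-0.7,-0.44,0],[0,0,0],1],
  [[-0.7,-0.44,0],[0,0,0],1],
  [[-0.7,-0.44,0],[0,0,0],1],
])

```text
t: 1.57
ee_pos: [329.1, 420.7, 511.4]
orientation: [-0.401, -3.116, 0.008]
ft_force: [-0.1, -0.9, 0.5]
width: 87.9
grasp_force: 0.0
```

Request:
step_arm([
  [[-0.687,-0.433,0],[0,0,0],1],
  [[-0.687,-0.433,0],[0,0,0],1],
  [[-0.687,-0.433,0],[0,0,0],1],
  [[-0.687,-0.433,0],[0,0,0],1],
  [[-0.687,-0.433,0],[0,0,0],1],
  [[-0.687,-0.433,0],[0,0,0],1],
  [[-0.687,-0.433,0],[0,0,0],1],
])

```text
t: 2.15
ee_pos: [495.9, 244.5, 510.6]
orientation: [-0.4, -3.113, 0.006]
ft_force: [0.3, -0.5, -0.4]
width: 87.8
grasp_force: 0.0
```

```bash
python3 go.py 493 248 130
```

```text
t 2.15 pos [495.88 244.48 510.6 ] rv [-0.4002 -3.1132  0.0062] delta [0.0094 0.0144 1.2687] F [ 0.29 -0.52 -0.36] q [ 0.44  0.12  1.4  -0.    1.63 -0.88]
```

Request:
step_arm([
  [[0.009,0.014,1.0],[0,0,0],1],
  [[0.009,0.014,1.0],[0,0,0],1],
  [[0.009,0.014,1.0],[0,0,0],1],
  [[0.009,0.014,1.0],[0,0,0],1],
  [[0.009,0.014,1.0],[0,0,0],1],
  [[0.009,0.014,1.0],[0,0,0],1],
  [[0.009,0.014,1.0],[0,0,0],1],
  [[0.009,0.014,1.0],[0,0,0],1],
  [[0.009,0.014,1.0],[0,0,0],1],
  [[0.009,0.014,1.0],[0,0,0],1],
  [[0.009,0.014,1.0],[0,0,0],1],
])

```text
t: 3.07
ee_pos: [492.8, 254.1, 215.9]
orientation: [0.392, 3.114, 0.003]
ft_force: [0.1, 0.2, 0.2]
width: 87.7
grasp_force: 0.0
```

```bash
python3 go.py 493 248 130
python3 - <<'E'
from h import *
w=save("wrist","w1",s=1.5)
hsv=cv2.cvtColor(w["pixels"],cv2.COLOR_RGB2HSV)
m=cv2.inRange(hsv,(12,120,60),(30,255,255));n,_,st,ce=cv2.connectedComponentsWithStats(m)
for i in range(1,n):
    if st[i,4]>50: print(st[i],ce[i])
print(proj(w,[493.5,248,30]),proj(w,[493.5,248,1]))
E
```

```text
t 3.0667 pos [492.84 254.08 215.88] rv [3.9230e-01 3.1142e+00 2.9000e-03] delta [-0.0048 -0.0201  0.2862] F [0.1  0.15 0.23] q [ 0.45  0.33  1.8   0.    1.02 -0.87]
[158   0  29  31 660] [172.13636364  11.89393939]
[242 167  19  22 304] [250.39144737 177.92434211]
[410 302  32  60 830] [428.81445783 331.87951807]
(np.float64(247.22431635947822), np.float64(179.4797381445459)) (np.float64(247.59660013648664), np.float64(174.01288003676493))
```

View pics/w1.png

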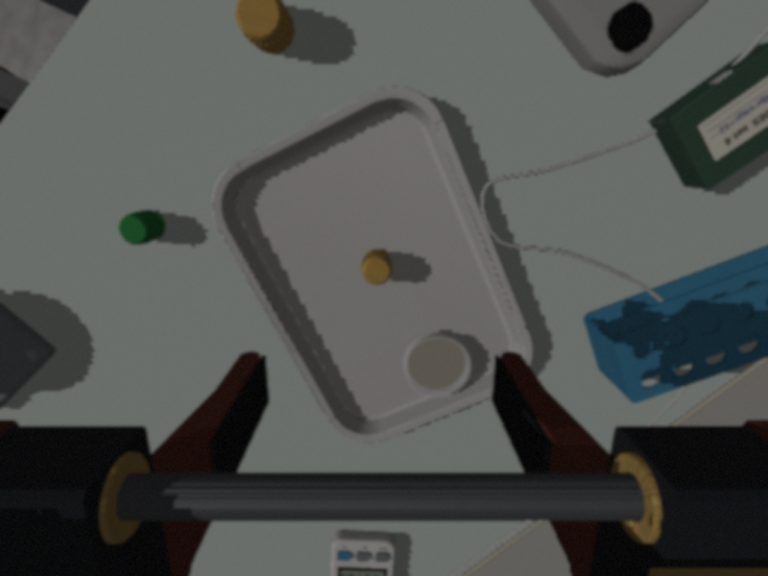

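The cap is at (377,266) in the wrist picture, nearly under the gripper. The dish at (437,362) is well clear of the finger line.

```bash
python3 - <<'E'
from h import *
w=dict(np.load("pics/w1.npz"));print(at_z(w,251,178,15.5), w["fx"])
E
python3 go.py 495 245 60
```

```text
[496.19712445 251.76684862  15.5       ] 307.20526682036433
t 3.1167 pos [492.98 254.07 216.17] rv [0.3923 3.1135 0.0036] delta [-0.0124 -0.029   0.5205] F [-0.66 -0.68 -0.47] q [ 0.45  0.33  1.8   0.    1.02 -0.87]
```

Request:
step_arm([
  [[-0.01,-0.011,0.5],[0,0,0],1],
  [[-0.01,-0.011,0.5],[0,0,0],1],
  [[-0.01,-0.011,0.5],[0,0,0],1],
  [[-0.01,-0.011,0.5],[0,0,0],1],
  [[-0.01,-0.011,0.5],[0,0,0],1],
  [[-0.01,-0.011,0.5],[0,0,0],1],
  [[-0.01,-0.011,0.5],[0,0,0],1],
  [[-0.01,-0.011,0.5],[0,0,0],1],
])

```text
t: 3.78
ee_pos: [495.7, 250.3, 66.5]
orientation: [0.392, 3.113, 0.004]
ft_force: [-0.1, 0.2, 0.3]
width: 87.6
grasp_force: 0.0
```

```bash
python3 go.py 495.5 250.5 7
python3 - <<'E'
from h import *
w=save("wrist","w2",s=1.5)
print(proj(w,[495.5,250.5,30]),proj(w,[495.5,250.5,1]))
E
```

```text
t 3.7833 pos [495.74 250.3   66.52] rv [0.3925 3.1127 0.0043] delta [ 0.0017 -0.0002  0.1984] F [-0.14  0.17  0.3 ] q [ 0.45  0.55  1.88  0.    0.71 -0.87]
(np.float64(252.17709865792625), np.float64(226.70939699082132)) (np.float64(252.16505397324454), np.float64(212.5354304094546))
```

View pics/w2.png

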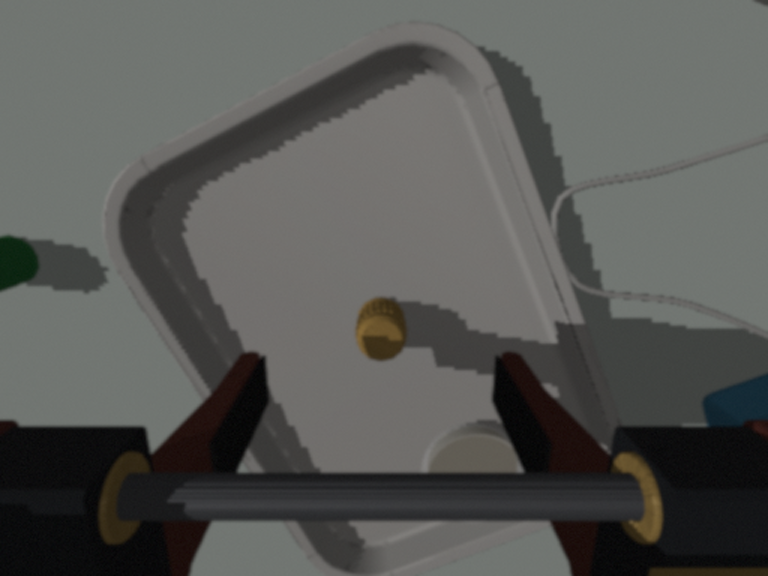

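The cap top is at (381,337), within 2 mm of the finger centre line. Lowering, then gripping.

Request:
step_arm([
  [[0.006,0.004,0.1],[0,0,0],1],
  [[0.006,0.004,0.196],[0,0,0],1],
  [[0.006,0.004,0.196],[0,0,0],1],
  [[0.006,0.004,0.196],[0,0,0],1],
  [[0.006,0.004,0.196],[0,0,0],1],
  [[0.006,0.004,0.196],[0,0,0],1],
  [[0.006,0.004,0.196],[0,0,0],-0.3],
  [[0.006,0.004,0.196],[0,0,0],-0.5],
  [[0.006,0.004,0.196],[0,0,0],-1],
  [[0.006,0.004,0.196],[0,0,0],-1],
  [[0.006,0.004,0.196],[0,0,0],-1],
  [[0.006,0.004,0.196],[0,0,0],-1],
  [[0.006,0.004,0.196],[0,0,0],-1],
  [[0.006,0.004,0.196],[0,0,0],-1],
  [[0.006,0.004,0.196],[0,0,0],-1],
  [[0.006,0.004,0.196],[0,0,0],-1],
])

```text
t: 5.17
ee_pos: [492.2, 250.9, 4.8]
orientation: [-0.393, -3.117, 0.0]
ft_force: [0.2, 0.1, 0.3]
width: 24.8
grasp_force: 0.1
```

```bash
python3 go.py 467 -107 180
```

```text
t 5.1667 pos [492.2  250.87   4.81] rv [-3.9290e-01 -3.1168e+00  1.0000e-04] delta [-0.2146 -1.1765 -0.5839] F [0.22 0.06 0.34] q [ 0.45  0.66  1.89 -0.    0.6  -0.87]
```

Request:
step_arm([
  [[0,0,0],[0,0,0],-1],
  [[0,0,0],[0,0,0],-1],
  [[0,0,0],[0,0,0],-1],
  [[0,0,-0.1],[0,0,0],-1],
  [[0,0,-0.2],[0,0,0],-1],
  [[0,0,-0.3],[0,0,0],-1],
  [[0,0,-0.4],[0,0,0],-1],
  [[0,0,-0.5],[0,0,0],-1],
  [[0,0,-0.55],[0,0,0],-1],
  [[-0.02,-0.1,-0.55],[0,0,0],-1],
  [[-0.04,-0.2,-0.55],[0,0,0],-1],
  [[-0.06,-0.3,-0.55],[0,0,0],-1],
  [[-0.08,-0.4,-0.55],[0,0,0],-1],
  [[-0.1,-0.5,-0.55],[0,0,0],-1],
  [[-0.12,-0.6,-0.55],[0,0,0],-1],
  [[-0.14,-0.7,-0.55],[0,0,0],-1],
])

```text
t: 6.5
ee_pos: [480.4, 35.6, 170.0]
orientation: [0.393, 3.117, -0.0]
ft_force: [1.2, 0.1, -0.5]
width: 23.6
grasp_force: 30.0
```

```bash
python3 go.py 467 -107 150; python3 -c "
from h import *;print(get_obs()['width'],get_obs()['grasp_force'])"
```

```text
t 6.5 pos [480.38  35.64 169.97] rv [ 0.3925  3.1168 -0.    ] delta [-0.0747 -0.4717  0.0666] F [ 1.23  0.09 -0.48] q [ 0.05  0.29  1.98 -0.    0.87 -1.27]
23.56127361975055 30.00089822569862
```

Request:
step_arm([
  [[-0.02,-0.1,0.02],[0,0,0],-1],
  [[-0.03,-0.2,0.04],[0,0,0],-1],
  [[-0.05,-0.3,0.06],[0,0,0],-1],
  [[-0.07,-0.4,0.08],[0,0,0],-1],
  [[-0.075,-0.46,0.1],[0,0,0],-1],
  [[-0.075,-0.46,0.1],[0,0,0],-1],
  [[-0.075,-0.46,0.1],[0,0,0],-1],
  [[-0.075,-0.46,0.1],[0,0,0],-1],
  [[-0.075,-0.46,0.1],[0,0,0],-1],
])

```text
t: 7.25
ee_pos: [468.6, -101.3, 140.2]
orientation: [0.391, 3.117, 0.0]
ft_force: [0.0, 0.9, 0.1]
width: 23.2
grasp_force: 30.0
```

```bash
python3 go.py 467 -107 100
python3 - <<'E'
from h import *
w=save("wrist","w3",s=1.5)
o=get_obs();print(proj(w,[467.4,-107.1,70]),"tcp",proj(w,o["ee_pos"]))
E
```

```text
t 7.25 pos [ 468.61 -101.33  140.16] rv [3.9120e-01 3.1168e+00 2.0000e-04] delta [ 0.0006 -0.0197  0.1339] F [0.04 0.9  0.08] q [-0.24  0.34  2.01  0.    0.8  -1.56]
(np.float64(244.87025651768826), np.float64(211.41612508898282)) tcp (np.float64(252.04162666406225), np.float64(251.23652937815112))
```

View pics/w3.png

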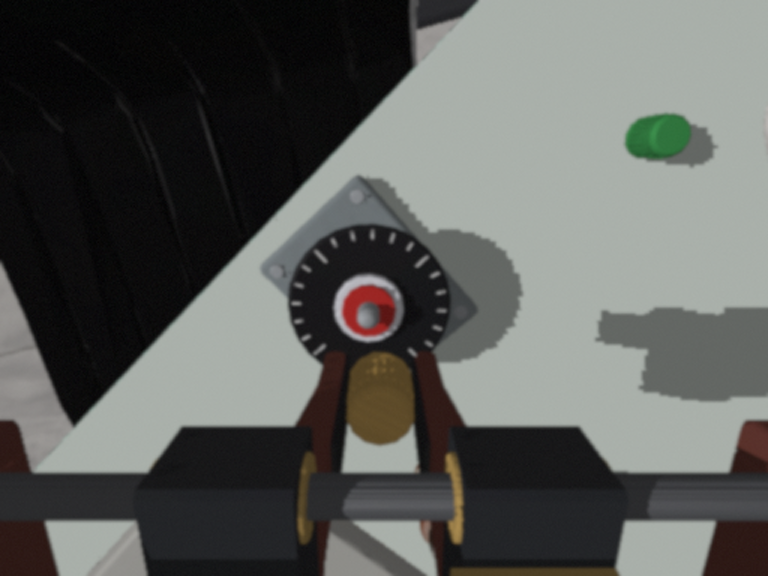

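The wrist view shows the spindle tip at about (368,316), matching the prediction (367,317). The cap is held upright, spanning (381,352) to (381,443). Next I'll find the cap's fore-aft offset in the grip.

```bash
cat > cap.py <<'E'
from h import *
def capfit(w,o):
    hsv=cv2.cvtColor(w["pixels"],cv2.COLOR_RGB2HSV)
    m=cv2.inRange(hsv,(12,110,30),(30,255,255));m[:, :225]=0;m[:,285:]=0;m[305:]=0
    ys,xs=np.nonzero(m);k=np.abs(xs-253)<4
    print("brass u",xs.min(),xs.max(),"v at mid",ys[k].min(),ys[k].max())
    Rm=R.from_rotvec(o["orientation"]).as_matrix();th=np.linspace(0,2*np.pi,60)
    for dx in (-3,-2,-1,0,1,2,3):
        P=[]
        for r,h in((12.5,-4),(12,25)):
            P+=[proj(w,o["ee_pos"]+Rm@[dx+r*np.cos(t),r*np.sin(t),-h]) for t in th]
        P=np.array(P);print(dx,P.min(0).round(1),P.max(0).round(1))
E
python3 - <<'E'
from cap import *
o=get_obs();capfit(get_image("wrist"),o)
E
```

```text
brass u 230 276 v at mid 234 294
-3 [228.1 233.4] [275.4 299.3]
-2 [228.1 231.8] [275.4 297.6]
-1 [228.  230.2] [275.5 296. ]
0 [228.  228.6] [275.5 294.3]
1 [227.9 227. ] [275.5 292.6]
2 [227.9 225.4] [275.6 290.9]
3 [227.8 223.8] [275.6 289.2]
```

Run:
```python
from cap import *
w=get_image("wrist");o=get_obs()
hsv=cv2.cvtColor(w["pixels"],cv2.COLOR_RGB2HSV)
m=cv2.inRange(hsv,(0,120,60),(8,255,255))|cv2.inRange(hsv,(172,120,60),(180,255,255))
m[:180]=0;m[228:]=0;m[:,:215]=0;m[:,275:]=0
ys,xs=np.nonzero(m);print("red u",xs.min(),xs.max(),"v",ys.min(),ys.max())
th=np.linspace(0,6.28,90)
for z in (50,54,59):
    P=np.array([proj(w,[467.4+15.5*np.cos(t),-107.1+15.5*np.sin(t),z]) for t in th]);print(z,P.min(0).round(1),P.max(0).round(1))
P=np.array([proj(w,[467.4+6*np.cos(t),-107.1+6*np.sin(t),66]) for t in th]);print(P.min(0),P.max(0))
g=cv2.cvtColor(w["pixels"],cv2.COLOR_RGB2GRAY);
for v in range(198,224,2): print(v,''.join('R' if m[v,u] else '%X'%(g[v,u]//16) for u in range(222,270)))
```

```text
red u 229 262 v 191 223
50 [227.4 186.2] [263.4 220.4]
54 [227.1 187.5] [263.5 222.1]
59 [226.6 189. ] [263.7 224.2]
[237.55544653 202.68480373] [252.31828269 216.63586133]
198 369BBBA98RRRRRRRRRRRRRRRRRRRRRRRRRRRRRR567887531
200 47ABBB97RRRRRRRRRRRRRRRRRRRRRRRRRRRRRRRR56776532
202 58BBBA8RRRRRRRRRRRR56555544RRRRRRRRRRRRRR5666542
204 69BBBA8RRRRRRRRRR6666655544443RRRRRRRRRRR5666653
206 68ABB97RRRRRRRRR677777766554443RRRRRRRRRR4666653
208 58ABBA7RRRRRRRRR788888876655443RRRRRRRRRR5666643
210 48ABBA8RRRRRRRRR899998887665443RRRRRRRRRR5666531
212 368ABA97RRRRRRR6899999887765443RRRRRRRRR45666531
214 2369ABA8RRRRRRRR789998887765443RRRRRRRR456665311
216 11368AAA86RRRRRRR678887776554RRRRRRRRR4566653211
218 1112579AA986RRRRRRRR666655RRRRRRRRRRR56677531111
220 11112468AAA987RRRRRRRRRRRRRRRRRRRRR6666653210011
222 11111123579AAA9887RRRRRRRRRRRR666789986421111111
```

```bash
python3 go.py 466.8 -107.2 88
```

```text
t 7.4 pos [ 468.66 -101.38  140.16] rv [ 0.3905  3.1167 -0.    ] delta [ 0.0013 -0.0203  0.1739] F [-0.23 -0.71  0.23] q [-0.24  0.34  2.01  0.    0.8  -1.56]
```

Request:
step_arm([
  [[0.001,-0.02,0],[0,0,0],-1],
  [[0.001,-0.02,0.05],[0,0,0],-1],
  [[0.001,-0.02,0.1],[0,0,0],-1],
  [[0.001,-0.02,0.15],[0,0,0],-1],
  [[0.001,-0.02,0.174],[0,0,0],-1],
  [[0.001,-0.02,0.174],[0,0,0],-1],
  [[0.001,-0.02,0.174],[0,0,0],-1],
  [[0.001,-0.02,0.174],[0,0,0],-1],
  [[0.001,-0.02,0.174],[0,0,0],-1],
  [[0.001,-0.02,0.174],[0,0,0],-1],
])

```text
t: 8.23
ee_pos: [467.1, -108.1, 88.4]
orientation: [0.393, 3.116, -0.0]
ft_force: [-0.9, -0.6, -0.3]
width: 23.8
grasp_force: 30.0
```

```bash
python3 go.py 466.8 -107.2 76
python3 - <<'E'
from cap import *
w=save("wrist","w4",(190,170,320,310),4);o=get_obs();capfit(w,o);print(proj(w,[468.2,-107.3,70]))
E
```

```text
t 8.2333 pos [ 467.06 -108.12   88.38] rv [ 3.9260e-01  3.1156e+00 -3.0000e-04] delta [0.0017 0.0028 0.0412] F [-0.87 -0.59 -0.3 ] q [-0.25  0.43  2.03 -0.    0.68 -1.57]
brass u 230 276 v at mid 236 294
-3 [228.1 233.1] [275.4 299. ]
-2 [228.1 231.6] [275.4 297.4]
-1 [228. 230.] [275.5 295.7]
0 [228.  228.4] [275.5 294. ]
1 [228.  226.8] [275.6 292.3]
2 [227.9 225.2] [275.6 290.7]
3 [227.9 223.6] [275.6 289. ]
(np.float64(253.69830934068435), np.float64(239.28208379637869))
```

View pics/w4.png

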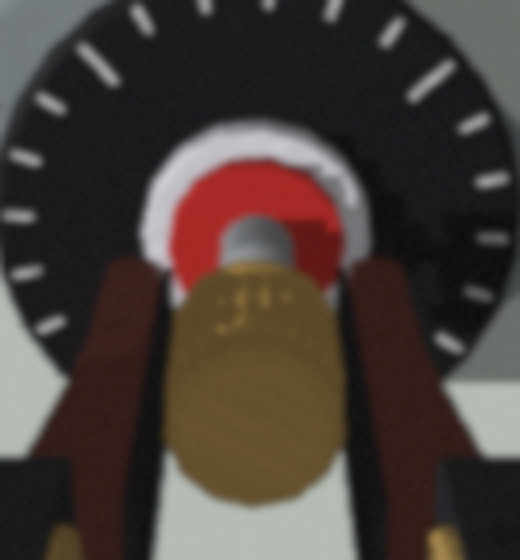

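The crop shows the spindle centred at u=256 and the cap at u=255, so they are aligned sideways. For the fore-aft direction I'll calibrate my cap model on the earlier picture of the cap standing upright (w2).

Run:
```python
from h import *
th=np.linspace(0,6.28,90)
def ext(w,c,zm,r=12.5):
    P=np.array([proj(w,[c[0]+rr*np.cos(t),c[1]+rr*np.sin(t),zm+h]) for rr,h in((r,0),(12,29)) for t in th]);return P.min(0).round(1),P.max(0).round(1)
w=dict(np.load("pics/w2.npz"))
hsv=cv2.cvtColor(w["pixels"],cv2.COLOR_RGB2HSV);m=cv2.inRange(hsv,(12,100,25),(30,255,255));m[:,:225]=0;m[:,285:]=0;m[260:]=0
ys,xs=np.nonzero(m);print("w2",xs.min(),xs.max(),ys.min(),ys.max());print(ext(w,(494,251),1))
w=dict(np.load("pics/w4.npz"));hsv=cv2.cvtColor(w["pixels"],cv2.COLOR_RGB2HSV)
for v in range(225,300,3 if 0 else 1):
  if v<245 or v>288: print(v,hsv[v,253],end=' ')
print()
for zm in (84.4,86.4,88.4): print(zm,ext(w,(468.4,-107.8),zm))
```

```text
w2 238 270 199 239
(array([235. , 195.4]), array([269.6, 240.4]))
225 [165  11  97] 226 [110   8  95] 227 [105  11  95] 228 [105  11  95] 229 [110   8  99] 230 [108  12 110] 231 [105  13 122] 232 [108  10 130] 233 [110   6 129] 234 [ 17  18 126] 235 [ 18  75 126] 236 [ 19 127 129] 237 [ 19 140 124] 238 [ 19 141 107] 239 [ 20 141  94] 240 [ 19 146  91] 241 [ 19 143  93] 242 [ 19 141  96] 243 [ 19 144  99] 244 [ 19 144  99] 289 [ 19 141 101] 290 [ 19 143 100] 291 [ 19 143  98] 292 [ 19 144  99] 293 [ 19 141  98] 294 [ 20 137  99] 295 [ 20 103 106] 296 [ 21  48 128] 297 [ 35  18 159] 298 [ 56  11 181] 299 [ 60   9 188] 
84.4 (array([229.3, 230.5]), array([276.7, 296.4]))
86.4 (array([229. , 231.9]), array([277. , 298.7]))
88.4 (array([228.7, 233.3]), array([277.3, 301.1]))
```

The model fits with the cap upright, about 1.2 mm ahead of the TCP and within about 0.5 mm of the spindle axis. Lowering gently over the tip.

Request:
step_arm([
  [[0.001,0,0.02],[0,0,0],-1],
  [[0.001,0,0.035],[0,0,0],-1],
  [[0.001,0,0.042],[0,0,0],-1],
  [[0.001,0,0.046],[0,0,0],-1],
  [[0.001,0,0.05],[0,0,0],-1],
  [[0.001,0,0.053],[0,0,0],-1],
  [[0.001,0,0.056],[0,0,0],-1],
  [[0.001,0,0.056],[0,0,0],-1],
  [[0.001,0,0.056],[0,0,0],-1],
])

```text
t: 9.03
ee_pos: [466.3, -107.9, 70.9]
orientation: [0.393, 3.117, -0.0]
ft_force: [-0.1, -0.1, -0.2]
width: 23.7
grasp_force: 30.0
```

```bash
python3 go.py 466.8 -107.2 68;python3 - <<'E'
from cap import *
capfit(get_image("wrist"),get_obs())
E
```

```text
t 9.0333 pos [ 466.29 -107.93   70.9 ] rv [ 3.9280e-01  3.1169e+00 -1.0000e-04] delta [-0.001   0.0028  0.0097] F [-0.08 -0.12 -0.19] q [-0.25  0.46  2.04 -0.    0.64 -1.57]
brass u 230 276 v at mid 235 296
-3 [228.1 233.5] [275.4 299.4]
-2 [228.1 231.9] [275.4 297.7]
-1 [228.  230.3] [275.5 296.1]
0 [228.  228.7] [275.5 294.4]
1 [227.9 227.1] [275.6 292.7]
2 [227.9 225.5] [275.6 291. ]
3 [227.8 223.9] [275.6 289.4]
```

The cap is about 3 mm over the tip with no side force. Now pressing slowly.

Request:
step_arm([
  [[0,0,0.002],[0,0,0],-1],
  [[0,0,0.004],[0,0,0],-1],
  [[0,0,0.006],[0,0,0],-1],
  [[0,0,0.008],[0,0,0],-1],
])

```text
t: 9.42
ee_pos: [466.3, -107.9, 68.4]
orientation: [0.393, 3.117, -0.0]
ft_force: [-0.3, -0.2, -0.3]
width: 23.7
grasp_force: 30.0
```

Request:
step_arm([
  [[0,0,0.002],[0,0,0],-1],
  [[0,0,0.004],[0,0,0],-1],
  [[0,0,0.006],[0,0,0],-1],
])

```text
t: 9.67
ee_pos: [466.1, -107.8, 66.6]
orientation: [-0.393, -3.117, -0.0]
ft_force: [-0.7, 0.3, 1.7]
width: 23.8
grasp_force: 30.0
```

Request:
step_arm([
  [[0,0,0.002],[0,0,0],-1],
  [[0,0,0.004],[0,0,0],-1],
  [[0,0,0.006],[0,0,0],-1],
])

```text
t: 9.92
ee_pos: [466.1, -107.8, 64.9]
orientation: [-0.393, -3.116, -0.0]
ft_force: [-0.6, 2.1, 4.4]
width: 23.4
grasp_force: 30.0
```

Request:
step_arm([
  [[0,0,0],[0,0,0],-1],
  [[0,0,0],[0,0,0],-1],
])

```text
t: 10.08
ee_pos: [466.0, -107.7, 64.8]
orientation: [-0.393, -3.116, -0.0]
ft_force: [-1.1, 2.3, 1.7]
width: 23.6
grasp_force: 30.0
```

Request:
step_arm([
  [[0,0,0.001],[0,0,0],-1],
  [[0,0,0.002],[0,0,0],-1],
  [[0,0,0.002],[0,0,0],-1],
])

```text
t: 10.33
ee_pos: [466.1, -107.8, 64.4]
orientation: [-0.393, -3.117, -0.0]
ft_force: [-2.1, 3.3, 4.4]
width: 23.4
grasp_force: 30.0
```

Request:
step_arm([
  [[0,0,0.001],[0,0,0],-1],
  [[0,0,0.002],[0,0,0],-1],
  [[0,0,0.002],[0,0,0],-1],
])

```text
t: 10.58
ee_pos: [466.1, -107.8, 63.7]
orientation: [-0.393, -3.117, -0.0]
ft_force: [-1.4, 3.0, 4.1]
width: 23.9
grasp_force: 30.0
```

Request:
step_arm([
  [[0,0,0.001],[0,0,0],-1],
  [[0,0,0.002],[0,0,0],-1],
  [[0,0,0.002],[0,0,0],-1],
])

```text
t: 10.83
ee_pos: [466.2, -107.8, 63.1]
orientation: [-0.393, -3.117, -0.0]
ft_force: [-1.2, 2.6, 3.7]
width: 23.4
grasp_force: 30.0
```

Request:
step_arm([
  [[0,0,0.001],[0,0,0],-1],
  [[0,0,0.002],[0,0,0],-1],
  [[0,0,0.002],[0,0,0],-1],
])

```text
t: 11.08
ee_pos: [466.2, -107.9, 62.5]
orientation: [-0.393, -3.117, -0.0]
ft_force: [-1.8, 4.1, 3.6]
width: 23.5
grasp_force: 30.0
```

Request:
step_arm([
  [[0,0,0.001],[0,0,0],-1],
  [[0,0,0.002],[0,0,0],-1],
  [[0,0,0.002],[0,0,0],-1],
])

```text
t: 11.33
ee_pos: [466.2, -107.9, 61.9]
orientation: [-0.393, -3.117, -0.0]
ft_force: [-2.4, 2.9, 3.5]
width: 23.7
grasp_force: 30.0
```

Request:
step_arm([
  [[0,0,0.001],[0,0,0],-1],
  [[0,0,0.002],[0,0,0],-1],
  [[0,0,0.002],[0,0,0],-1],
])

```text
t: 11.58
ee_pos: [466.3, -107.9, 61.2]
orientation: [-0.393, -3.117, -0.0]
ft_force: [-2.0, 4.1, 4.0]
width: 23.4
grasp_force: 30.0
```

Request:
step_arm([
  [[0,0,0.001],[0,0,0],-1],
  [[0,0,0.002],[0,0,0],-1],
  [[0,0,0.002],[0,0,0],-1],
])

```text
t: 11.83
ee_pos: [466.3, -107.9, 60.7]
orientation: [-0.393, -3.117, -0.0]
ft_force: [-1.7, 3.4, 3.6]
width: 23.8
grasp_force: 30.0
```

Request:
step_arm([
  [[0,0,0.001],[0,0,0],-1],
  [[0,0,0.002],[0,0,0],-1],
  [[0,0,0.002],[0,0,0],-1],
])

```text
t: 12.08
ee_pos: [466.2, -107.9, 60.0]
orientation: [-0.393, -3.117, -0.0]
ft_force: [-2.0, 2.7, 4.8]
width: 23.6
grasp_force: 30.0
```

Request:
step_arm([
  [[0,0,0.001],[0,0,0],-1],
  [[0,0,0.002],[0,0,0],-1],
  [[0,0,0.002],[0,0,0],-1],
])

```text
t: 12.33
ee_pos: [466.2, -107.9, 59.4]
orientation: [-0.393, -3.117, -0.0]
ft_force: [-2.0, 2.9, 3.9]
width: 23.9
grasp_force: 30.0
```

Request:
step_arm([
  [[0,0,0.001],[0,0,0],-1],
  [[0,0,0.002],[0,0,0],-1],
  [[0,0,0.002],[0,0,0],-1],
])

```text
t: 12.58
ee_pos: [466.3, -107.9, 58.9]
orientation: [-0.393, -3.117, -0.0]
ft_force: [-1.8, 4.2, 5.2]
width: 23.4
grasp_force: 30.0
```

Request:
step_arm([
  [[0,0,0.001],[0,0,0],-1],
  [[0,0,0.002],[0,0,0],-1],
  [[0,0,0.002],[0,0,0],-1],
])

```text
t: 12.83
ee_pos: [466.3, -107.9, 58.4]
orientation: [-0.393, -3.117, -0.0]
ft_force: [-1.4, 4.0, 6.0]
width: 23.8
grasp_force: 30.0
```

Request:
step_arm([
  [[0,0,0.001],[0,0,0],-1],
  [[0,0,0.001],[0,0,0],-1],
])

```text
t: 13.0
ee_pos: [466.3, -107.9, 58.1]
orientation: [-0.393, -3.117, -0.0]
ft_force: [-3.9, 4.2, 7.3]
width: 23.4
grasp_force: 30.0
```

Request:
step_arm([
  [[0,0,0.001],[0,0,0],-1],
  [[0,0,0.001],[0,0,0],-1],
  [[0,0,0.001],[0,0,0],-1],
])

```text
t: 13.25
ee_pos: [466.3, -107.9, 58.0]
orientation: [0.393, 3.117, 0.0]
ft_force: [-2.8, 3.0, 8.3]
width: 23.5
grasp_force: 30.0
```

Request:
step_arm([
  [[0,0,0.001],[0,0,0],-1],
  [[0,0,0.001],[0,0,0],-1],
  [[0,0,0.001],[0,0,0],-1],
])

```text
t: 13.5
ee_pos: [466.3, -107.9, 57.7]
orientation: [0.393, 3.117, -0.0]
ft_force: [-2.6, 4.0, 10.0]
width: 23.3
grasp_force: 30.0
```

```bash
python3 go.py 466.3 -107.9 58;python3 - <<'E'
from cap import *
save("wrist","w5",(190,170,320,310),4);capfit(get_image("wrist"),get_obs())
f=[]
for i in range(4): get_image("wrist");o=get_obs();f.append((o["ft_force"][2].round(1),o["ee_pos"][2].round(2)))
print(f)
E
```

```text
t 13.5 pos [ 466.27 -107.89   57.73] rv [ 0.3929  3.1169 -0.    ] delta [-0.0001  0.     -0.0009] F [-2.57  3.96  9.96] q [-0.25  0.49  2.04  0.    0.61 -1.57]
brass u 230 276 v at mid 235 296
-3 [228.1 233.3] [275.4 299.3]
-2 [228.1 231.8] [275.4 297.6]
-1 [228.  230.2] [275.5 295.9]
0 [228.  228.6] [275.5 294.3]
1 [227.9 227. ] [275.5 292.6]
2 [227.9 225.4] [275.6 290.9]
3 [227.8 223.8] [275.6 289.2]
[(np.float64(10.3), np.float64(57.74)), (np.float64(9.6), np.float64(57.73)), (np.float64(10.0), np.float64(57.74)), (np.float64(10.2), np.float64(57.72))]
```

View pics/w5.png

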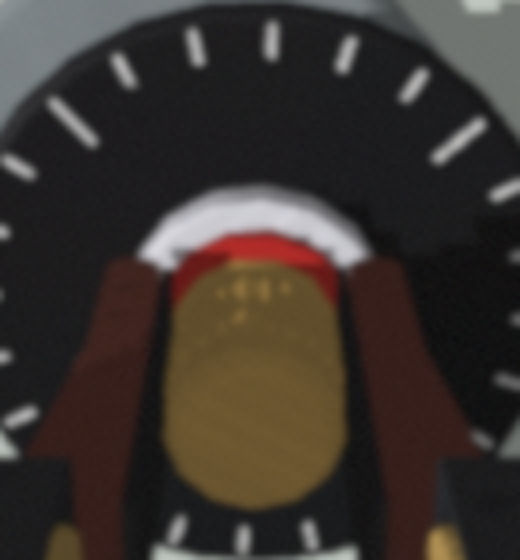

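The cap is bearing on the red ring, still upright and centred. The force rose about 6 N over the sliding value, so the ring is about 1.2 mm in. One more small push.

Request:
step_arm([
  [[0,0,0.001],[0,0,0],-1],
  [[0,0,0.001],[0,0,0],-1],
  [[0,0,0.001],[0,0,0],-1],
])

```text
t: 14.05
ee_pos: [466.3, -107.9, 57.5]
orientation: [0.393, 3.117, 0.0]
ft_force: [-4.4, 4.1, 11.6]
width: 23.4
grasp_force: 30.0
```

Request:
step_arm([
  [[0,0,0],[0,0,0],0.3],
  [[0,0,0],[0,0,0],0.3],
  [[0,0,0],[0,0,0],0.3],
  [[0,0,0],[0,0,0],0.3],
  [[0,0,0],[0,0,0],0.3],
  [[0,0,0],[0,0,0],0.3],
])

```text
t: 14.55
ee_pos: [466.4, -108.0, 57.0]
orientation: [0.393, 3.117, -0.0]
ft_force: [-0.2, -0.6, -0.2]
width: 56.3
grasp_force: 0.0
```

Request:
step_arm([
  [[0,0,-0.05],[0,0,0],0.3],
  [[0,0,-0.12],[0,0,0],0.3],
  [[0,0,-0.2],[0,0,0],0.3],
  [[0,0,-0.28],[0,0,0],0.3],
  [[0,0,-0.28],[0,0,0],0.3],
  [[0,0,-0.28],[0,0,0],0.3],
  [[0,0,-0.28],[0,0,0],0.3],
])

```text
t: 15.13
ee_pos: [465.9, -107.8, 140.6]
orientation: [-0.393, -3.117, -0.0]
ft_force: [-0.4, -0.1, 0.0]
width: 57.0
grasp_force: 0.0
```

Run:
```python
from h import *
w=save("wrist","w6",(150,120,350,270),4);o=get_obs();print(o["t"],o["ee_pos"],o["width"],o["ft_force"])
```

```text
15.1833 [ 465.5060779  -107.74700969  140.12528482] 56.854101266970446 [-0.24160405  0.12542593 -0.64621638]
```

View pics/w6.png

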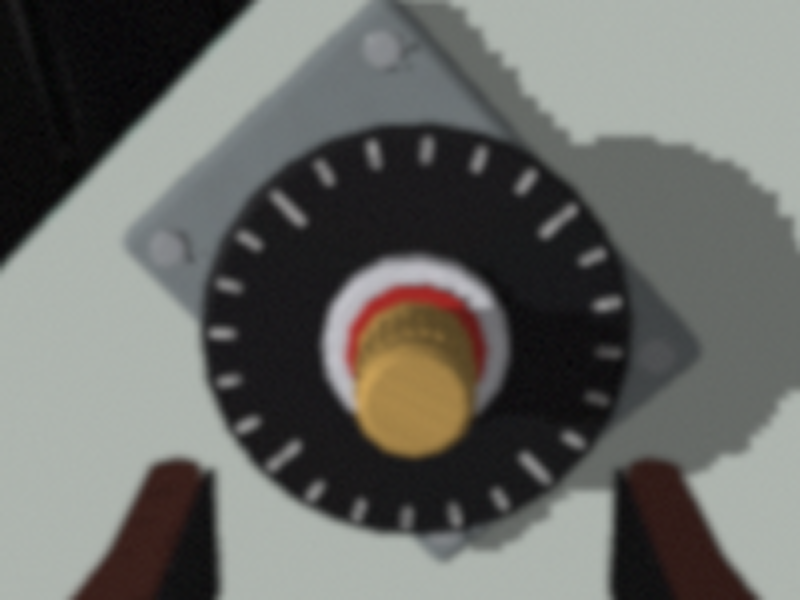

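The wrist view shows the cap upright at (413,400), centred on the spindle and covering the red ring, with the fingers clear. To check that it didn't spring back, I'll touch its top lightly with the closed fingers, at less force than was already used.

Request:
step_arm([
  [[-0.005,0,0],[0,0,0],-1],
  [[-0.005,0,0],[0,0,0],-1],
  [[-0.005,0,0],[0,0,0],-1],
  [[-0.005,0,0],[0,0,0],-1],
  [[-0.005,0,0],[0,0,0],-1],
  [[-0.005,0,0],[0,0,0],-1],
  [[-0.005,0,0.05],[0,0,0],-1],
  [[-0.005,0,0.1],[0,0,0],-1],
  [[-0.005,0,0.15],[0,0,0],-1],
  [[-0.005,0,0.175],[0,0,0],-1],
  [[-0.005,0,0.18],[0,0,0],-1],
  [[-0.005,0,0.18],[0,0,0],-1],
  [[-0.005,0,0.18],[0,0,0],-1],
  [[-0.005,0,0.18],[0,0,0],-1],
])

```text
t: 16.35
ee_pos: [468.3, -108.4, 87.8]
orientation: [0.393, 3.116, -0.0]
ft_force: [-0.3, 0.9, -0.5]
width: 0.5
grasp_force: 0.0
```

Request:
step_arm([
  [[0,0,0.002],[0,0,0],-1],
  [[0,0,0.004],[0,0,0],-1],
  [[0,0,0.004],[0,0,0],-1],
  [[0,0,0.004],[0,0,0],-1],
])

```text
t: 16.68
ee_pos: [467.8, -108.3, 86.1]
orientation: [0.393, 3.117, -0.0]
ft_force: [0.7, 0.1, 1.0]
width: 0.5
grasp_force: 0.0
```

Request:
step_arm([
  [[0,0,0.002],[0,0,0],-1],
  [[0,0,0.004],[0,0,0],-1],
  [[0,0,0.004],[0,0,0],-1],
])

```text
t: 16.93
ee_pos: [467.6, -108.3, 84.6]
orientation: [-0.393, -3.117, -0.0]
ft_force: [-1.0, 0.8, -0.0]
width: 0.4
grasp_force: 0.0
```

Request:
step_arm([
  [[0,0,0.002],[0,0,0],-1],
  [[0,0,0.003],[0,0,0],-1],
  [[0,0,0.003],[0,0,0],-1],
])

```text
t: 17.18
ee_pos: [467.7, -108.3, 83.8]
orientation: [-0.393, -3.117, -0.0]
ft_force: [-0.5, -0.3, 1.6]
width: 0.5
grasp_force: 0.9
```

Request:
step_arm([
  [[0,0,0.001],[0,0,0],-1],
  [[0,0,0.001],[0,0,0],-1],
])

```text
t: 17.35
ee_pos: [467.8, -108.3, 83.8]
orientation: [0.393, 3.117, -0.0]
ft_force: [-1.4, 0.9, 4.2]
width: 0.3
grasp_force: 2.7
```

Request:
step_arm([
  [[0,0,0.0005],[0,0,0],-1],
  [[0,0,0.0005],[0,0,0],-1],
])

```text
t: 17.52
ee_pos: [467.9, -108.3, 83.7]
orientation: [0.393, 3.117, -0.0]
ft_force: [-1.1, 0.9, 7.1]
width: 0.6
grasp_force: 3.5
```

Request:
step_arm([
  [[0,0,0.0005],[0,0,0],-1],
  [[0,0,0.0005],[0,0,0],-1],
])

```text
t: 17.68
ee_pos: [467.9, -108.3, 83.7]
orientation: [0.393, 3.117, -0.0]
ft_force: [-1.1, 0.2, 7.9]
width: 0.5
grasp_force: 4.2
```

```bash
cat > f.py <<'E'
from h import *
f=[]
for i in range(4): get_image("wrist");o=get_obs();f.append((o["ft_force"][2],o["ee_pos"][2]))
print(o["t"],np.mean(f,0).round(2))
E
python3 f.py
```

```text
17.8833 [ 8.42 83.7 ]
```

Request:
step_arm([
  [[0,0,0.0005],[0,0,0],-1],
  [[0,0,0.0005],[0,0,0],-1],
])

```text
t: 18.05
ee_pos: [467.9, -108.3, 83.7]
orientation: [0.393, 3.117, -0.0]
ft_force: [-2.6, 0.0, 10.5]
width: 0.4
grasp_force: 5.0
```

```bash
python3 f.py
```

```text
18.25 [10.01 83.67]
```

Request:
step_arm([
  [[0,0,0.0005],[0,0,0],-1],
  [[0,0,0.0005],[0,0,0],-1],
])

```text
t: 18.42
ee_pos: [468.0, -108.4, 83.6]
orientation: [0.393, 3.116, -0.0]
ft_force: [-1.8, 0.1, 11.4]
width: 0.3
grasp_force: 5.7
```

```bash
python3 f.py
```

```text
18.6167 [11.21 83.63]
```

Going from 8.4 to 11.2 N moved the top only 0.07 mm, where a sprung-back cap would have moved about 0.6 mm. So it is holding about half way in. Withdrawing and handing in.

Request:
step_arm([
  [[0,0,-0.02],[0,0,0],-1],
  [[0,0,-0.1],[0,0,0],-1],
  [[0,0,-0.2],[0,0,0],-1],
  [[0,0,-0.3],[0,0,0],-1],
  [[0,0,-0.3],[0,0,0],-1],
  [[0,0,-0.3],[0,0,0],-1],
  [[0,0,-0.3],[0,0,0],-1],
  [[0,0,-0.3],[0,0,0],-1],
])

```text
t: 19.28
ee_pos: [466.8, -108.0, 171.8]
orientation: [-0.393, -3.115, -0.0]
ft_force: [-0.5, 1.5, -0.4]
width: 0.7
grasp_force: 0.0
```

```bash
python3 -c "
from h import *
print(close_job())"
```

```text
the job is handed in; nothing more can be done
None
```

I handed the job in with the brass cap pressed squarely onto the spindle and the thrust ring about 1.4 mm in (estimated from push force), holding after release with the robot clear; the hand-in returned no verdict.

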